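Push the stuck bush out of the candy tray's revolving stand

ROBOT

A 7-joint arm with a two-finger parallel gripper is mounted at the origin on the work surface. World frame = base frame: x ahead of the robot, y to its left, z up, the work surface at z = 0. Lengths are in m, angles in degrees, forces in N, time in s.
With the tool pointing down it reaches from about 0.4 to 0.85 m from the base axis. Payload 4.5 kg.
Tool frame: the origin (TCP) lies on the centre line of the jaws, within the pads' length; the fingertips stand 11 mm ahead of it and the grasp point (between the pads) lies 8 mm behind it (robot.finger_overhang is the distance from the TCP to the fingertips, in m); z points along the fingers, y is the line along which they close (so a half turn about z gives the same grasp; the last joint's range is limited). The gripper opens to 88 mm and grips with 3 to 60 N. Pads are 18 mm wide; open, the fingers measure 123 mm over their backs; the gripper's body (75 mm by 187 mm) begins 45 mm behind the grasp point.
Start: joints at [69.316, 39.483, -11.15, 89.685, 9.013, 51.709, -12.324], TCP at [0.24, -0.577, 0.25] pointing down, gripper open.
Joint ranges: [-172.22, 172.22], [-26.19, 119.32], [-84.43, 86.54], [7.71, 146.69], [-57.33, 237.33], [2.42, 119.75], [-152.13, 152.13]. Speed limits (degrees/s): [147.25, 147.25, 180, 180, 180, 180, 180].

INTERFACE

Orientations are given as a 3x3 rotation matrix whose columns are the frame's x, y, z axes.
In Python, from bench import robot, optics, boxes_of, regions_of, spot_point gives the robot as it stands. The module is installed in compiled form; this text tells all that it offers.
- The arm moves only by the tool arm_command, never from a script. Its argument "moves" is a list of rows, each a list of 6 numbers: the shift along the tool's x, y, z in mm, then the turn, a rotation vector about the tool's x, y, z in rad. A call has exactly 8 rows; each row shifts and turns the commanded pose from where the row before left it, along the tool's axes as they then stand; what a row does not reach is not made up. A row lasts 1/12 s, in which the tool goes at most 41.7 mm and 7.16 degrees, less where a joint would pass 70% of its speed; a pose out of reach is approached as far as the arm can. A call with a gripper value outside its range is refused whole. "claw" is the gripper command: -1 is fully open, 1 is shut, values between are in proportion, set as the call begins (left out, the last holds). The fingers move at their own pace and stop on an object; "squeeze" is the grip in N (left out, the last holds). Time passes only in rows, so rows that do not move let the fingers close, or fill a call up. It gives the time, the measured TCP pose, the force, the opening and the grip force at its end, in the units of the state.
- robot.get_state(): the state, without advancing time (a new reading comes with each control period).
- optics.get_image(name): name is "scene" or "top" or "wrist"; returns a dict with "frame" (480x640x3 uint8, red, green, blue), "depth" (480x640 float32, m along the optical axis (not along the pixel's ray), 0 where there is no reading), "fx", "fy", "cx", "cy" (pixels), "origin" and "attitude" of the camera in the world; the wrist camera has in their place "hand_eye" (4x4, takes a point from camera to tool coordinates, whose origin is the TCP and whose axes are the flange's). Camera axes: x right, y down, z forward; pixel columns grow to the right and rows downward; lengths in m; the calibration is good to about 2 mm. A picture is of the moment at which its call begins: read the wrist's pose just before it.
- robot.finish_job(): hands the job in; it is judged then, once.
Trained networks look in a picture, given as the dict that the camera call returned (one of the last four; its "shot" number tells which), for a name from the list of things; names that differ only in an ending like _2 or _b are one class to them, and where a whole thing is asked for, a point or a joint stands for the part that bears it (a point fixed in the world has none). Each returns a list of dicts, best first, with "confidence" (0 to 1); they miss things now and then, are a little off and sometimes report something else, mostly with a low value. They report only what shows in the picture. A call takes as long as a camera call. They do not tell look-alikes from the thing itself.
- boxes_of(picture, target): "bbox" ([left, top, right, bottom] as shares, 0 to 1, of the picture: columns of its width, rows of its height, round what is visible of it).
- regions_of(picture, target): "region" (480x640 bool, what is visible of it) and "bbox" ([left, top, right, bottom] as shares, 0 to 1, of the picture: columns of its width, rows of its height, round what is visible of it).
- spot_point(picture, target): "centre" ([row, column] as shares, 0 to 1, of the picture: columns of its width, rows of its height: a listed point, or the origin of a listed thing).
The state is a dict: "time_s": time; "q": joint angles; "joint_vel": joint speeds; "effort": joint torques, N m; "position": TCP position; "ee_rot": TCP orientation; "force": force on the tool from outside, world axes, zero at the start; "torque": the same for the moment, N m; "grip_width": opening from 0.0 (shut) to 1.0 (fully open); "gripper_force": force on a finger pad.
Only numpy, scipy, OpenCV 4.12 (cv2) and the standard library are available. Lean on these libraries where they do the work, as an engineer would, in place of code of your own. Each camera call takes 0.05 s, during which the arm holds its last target. There are 200 camera calls.

TASK

The worn black nylon bush is stuck in the hub of the candy tray's revolving stand, and the turning top has settled a little askew, so its hole no longer sits true over the hub. Take the wooden push rod out of its block, feel its nose into the hole in the turning top and press the bush steadily down and out, without forcing anything, so that it drops into the saucer underneath; then stand the rod back in its block. Keep the fingers off the bush and leave the saucer, teapot, jar and tongs where they are.

Things in the scene. Friction and masses are not known exactly. Their poses are not given: they have to be found in the camera images.
- hub_top (a point): point on the upright axis of the revolving stand's hub, level with the upper face of its turning top, 125 mm above the sideboard, z up. The turning top is a flat aluminium disc 92 mm across, 10 mm thick, with a sharp-edged guide hole of 19.5 mm in its middle. It sits askew and does not shift: its hole is up to 3.5 mm off the hub's axis along this point's x and y (not reported, different each time)
- hub_foot (a point): centre of the open lower end of the steel hub, 58 mm above the sideboard. The hub is a fixed upright tube, bore 37 mm, 47 mm outside, reaching up to 106 mm, just under the turning top; four curved legs, feet within 105 mm of its axis. Three spring tongues in it, 66 to 74 mm above the sideboard, hold the bush
- bush_center (a point): centre of the stuck bush, a black nylon cylinder 34 mm in diameter and 32 mm long, upright on the hub's axis (too wide for the guide hole, so it leaves only at the bottom). At the start its top lies 25 to 33 mm below the upper face of the turning top. The tongues resist it with 6 to 13 N all the way; it comes free and falls when its top is 59 mm below that face
- rod_center (a point): centre of the wooden push rod (70 g, 150 mm long), z along it from nose to handle. Round shank of 18 mm diameter, 85 mm long, ending in a flat nose with barely rounded edge (0.75 mm of room all round in the guide hole); above it a square handle 26 x 26 mm (flats facing x and y), 65 mm long, its middle 42.5 mm above this centre. At the start it stands in mid-hole of the block, nose 12 mm above the sideboard
- rod_nose (a point): centre of the flat nose of the push rod, 75 mm below the rod's centre along its axis. More than 25 N of the rod on the stand or on the bush would do damage
- block_hole (a point): centre of the mouth of the hole in the dark wooden block that holds the push rod: a fixed block 75 x 75 mm and 50 mm high, hole 26 mm in diameter, 38 mm deep, upright
- saucer_center (a point): centre of the loose white saucer under the hub, 120 mm in diameter, 18 mm high; this point lies 9 mm above the sideboard
- teapot_center (a point): centre of a small loose ceramic teapot, 116 mm in diameter without spout and handle, 101 mm high
- jar_center (a point): centre of a loose glass jar with flip-top lid, 82 mm in diameter, 121 mm high
- tong_center (a point): centre of the loose stainless steel tongs lying flat, 180 mm long, 34 mm wide, 18 mm high
There are look-alikes about, which are no part of the job. Of the things shaped like the part that bears hub_top, the bare steel one is meant. Of the things shaped like the part that bears block_hole, the dark wooden one is meant.

How it is judged (in metres and radians):
On the way, in this order (a step that is already met when the one before it is completed fails the run):
1. the rod's nose is inside the guide hole of the turning top (z of rod_nose in the frame of hub_top below -0.006 m and horizontal distance between rod_nose and hub_top below 0.01 m), for 0.1 s.
2. the bush has dropped out of the hub while the rod still reaches down the bore (height (world z) of bush_center below 0.035 m and z of rod_nose in the frame of hub_top below -0.05 m and horizontal distance between rod_nose and hub_top below 0.01 m), for 0.1 s.
At the end, for the whole second after the job is handed in: The bush lies at rest in the saucer under the hub (its centre within 55 mm of the saucer's), and the push rod stands in the block's hole again, nose down on its floor (within 5 mm), leaning less than 0.25 rad, let go (horizontal distance between bush_center and saucer_center below 0.055 m and height (world z) of bush_center below 0.035 m and linear speed of bush below 0.03 m/s and horizontal distance between rod_nose and block_hole below 0.008 m and z of rod_nose in the frame of block_hole below -0.033 m and angle between rod_center's own z axis and vertical below 0.25 rad); the robot touches nothing.
It fails at once if the rod pressed on the stand or its turning top with more than 25 N (contact force between rod and stand above 25 N or contact force between rod and top above 25 N).
It fails at once if the rod pressed on the bush with more than 25 N (contact force between rod and bush above 25 N).
It fails at once if the fingers touched the bush (contact force between the fingers and bush above 0.5 N).
It fails at once if a bystander or the saucer was shifted (distance of any of saucer_center, teapot_center, jar_center, tong_center from where it was at the start of the episode above 0.02 m).
It also fails if it takes over 72 s, if anything falls off the work surface, if the arm or the gripper's body presses on something with over 40 N, if the wrist force passes 120 N, or if a joint passes its speed limit or range.

## Working session

There is one attempt and no reset: what is moved stays moved. The work goes in short steps, Python scripts to look and compute and a tool call to move; the robot and the scene stay as the last step left them, time stands still between calls to the robot, and variables do not carry over. Pictures are saved under pics/ and viewed, at most 10 in all, crops included, and the job is handed in when it is done.

Besides the shell and the picture viewer there is one more tool, called after "Call:" in YAML: its name, and indented under it one key for each argument. arm_command: Moves the arm, as the interface text tells. Its arguments: {"type":"object","properties":{"moves":{"type":"array"},"claw":{"type":"number"},"squeeze":{"type":"number"}},"required":["moves"]}

```bash
mkdir -p pics; cat > h.py <<'E'
import numpy as np,cv2
from bench import robot,optics,boxes_of,regions_of,spot_point
def pose(p,st=None):
    if 'origin' in p: return np.array(p['attitude']),np.array(p['origin'])
    H=np.array(p['hand_eye']);R=np.array(st['ee_rot']);t=np.array(st['position'])
    return R@H[:3,:3],R@H[:3,3]+t
def world(p,u,v,st=None,d=None,z=None):
    R,t=pose(p,st)
    r=R@np.array([(u-p['cx'])/p['fx'],(v-p['cy'])/p['fy'],1.])
    if z is not None: return t+r*(z-t[2])/r[2]
    if d is None: d=p['depth'][int(v),int(u)]
    return t+r*d
def cloud(p,st=None):
    R,t=pose(p,st);v,u=np.mgrid[:480,:640];d=p['depth']
    c=np.stack([(u-p['cx'])/p['fx']*d,(v-p['cy'])/p['fy']*d,d],-1)
    w=c@R.T+t; w[d<=0]=np.nan; return w
def save(p,n): cv2.imwrite('pics/'+n,p['frame'][...,::-1])
E
python3 - <<'E'
from h import *
np.set_printoptions(precision=4,suppress=True)
st=robot.get_state();print(st['time_s'],st['position'],st['ee_rot'],st['force'])
for n in('scene','top'):
    p=optics.get_image(n);save(p,n+'0.png');print(n,p['origin'],p['fx'])
    for t in['hub_top','block_hole','rod_center','saucer_center','bush_center','teapot_center','jar_center','tong_center']:
        for s in spot_point(p,t)[:3]:
            v,u=np.array(s['centre'])*[480,640];print(t,round(u),round(v),s['confidence'],world(p,u,v))
E
```

```text
0.0 [ 0.2401 -0.5764  0.2489] [[ 0.923   0.3847 -0.0008]
 [ 0.3847 -0.923   0.0017]
 [-0.0001 -0.0019 -1.    ]] [ 0.0334  0.5076 -0.3504]
scene [ 0.9414 -0.3578  1.0292] 445.2881564262679
hub_top 365 249 0.84 [0.5968 0.0128 0.1254]
hub_top 371 107 0.79 [0.2304 0.3292 0.1052]
hub_top 255 222 0.77 [ 0.3706 -0.1501  0.1026]
block_hole 171 330 0.78 [ 0.4666 -0.446   0.0326]
block_hole 223 301 0.72 [ 0.4991 -0.3147  0.0839]
rod_center 223 301 0.92 [ 0.5021 -0.3153  0.0937]
saucer_center 362 269 0.77 [ 0.6266 -0.0157  0.1049]
teapot_center 467 245 0.76 [0.7161 0.2422 0.0797]
jar_center 413 183 0.69 [0.5085 0.2437 0.1074]
tong_center 321 219 0.65 [ 0.4026  0.0266 -0.001 ]
top [ 0.3475 -0.056   1.1804] 512.5100551776867
hub_top 343 272 0.86 [ 0.3935 -0.1525  0.0008]
hub_top 112 338 0.55 [0.2481 0.3385 0.0822]
block_hole 412 229 0.98 [ 0.4881 -0.3054  0.0392]
block_hole 478 234 0.76 [ 0.483  -0.4646  0.0094]
rod_center 425 223 0.54 [ 0.4855 -0.3048  0.1605]
saucer_center 271 181 0.97 [0.5763 0.0084 0.1264]
bush_center 267 172 0.63 [0.5951 0.0177 0.1259]
bush_center 264 265 0.17 [ 0.4079  0.0303 -0.0007]
teapot_center 161 133 0.95 [0.691  0.2547 0.0833]
jar_center 155 227 0.72 [0.4785 0.2481 0.1222]
tong_center 263 267 0.72 [ 0.4037  0.0318 -0.0023]
tong_center 424 224 0.65 [ 0.4839 -0.3028  0.159 ]
tong_center 154 229 0.4 [0.4737 0.2485 0.1224]
```

View pics/scene0.png

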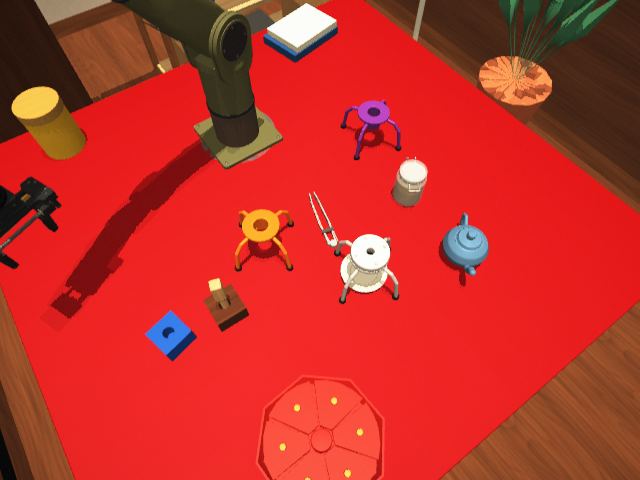

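View pics/top0.png

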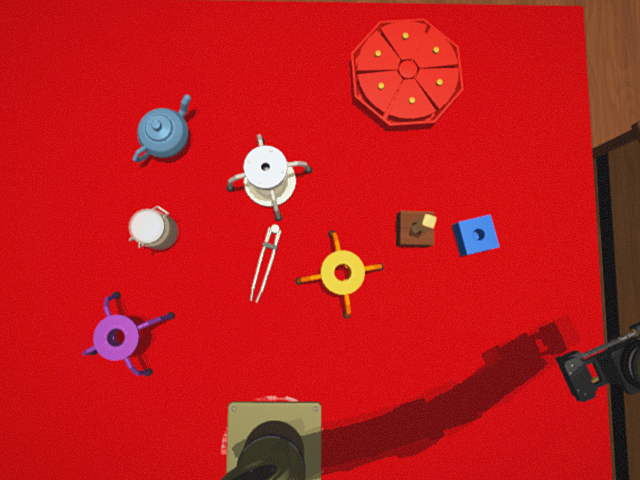

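The steel stand is at scene (370,250) / top (265,168), with look-alikes in orange at (260,225) and purple at (373,112). The dark wooden block holding the rod is at scene (226,305) / top (415,229), with a blue look-alike at (171,333). I choose the bare steel stand and the dark block, and will measure both and check them in a crop.

```bash
python3 - <<'E'
from h import *
np.set_printoptions(precision=4,suppress=True)
crops=[]
for n,(hu,hv),(bu,bv) in(('scene',(370,252),(222,300)),('top',(265,168),(420,225))):
    p=optics.get_image(n);w=cloud(p)
    def pts(cx,cy,r,lo,hi):
        s=(abs(w[...,0]-cx)<r)&(abs(w[...,1]-cy)<r)&(w[...,2]>lo)&(w[...,2]<hi);return w[s]
    d=pts(.59,.015,.07,.118,.132);(c,_,)=cv2.minEnclosingCircle(d[:,:2].astype(np.float32))[:2]
    print(n,'disc',len(d),c,_,np.median(d[:,2]))
    for nm,lo,hi in(('handletop',.155,.17),('blocktop',.044,.056)):
        d=pts(.49,-.305,.07,lo,hi)
        print(nm,len(d),d.mean(0) if len(d) else'',cv2.minAreaRect((d[:,:2]*1000).astype(np.float32)) if len(d) else'', np.median(d[:,2]))
    for u,v in((hu,hv),(bu,bv)):
        crops.append(cv2.resize(p['frame'][v-40:v+40,u-50:u+50,::-1],(400,300),interpolation=cv2.INTER_CUBIC))
cv2.imwrite('pics/c.png',np.vstack([np.hstack(crops[:2]),np.hstack(crops[2:])]))
E
```

```text
scene disc 1083 (0.6061065793037415, 0.021016838029026985) 0.04708186164498329 0.1259365990554111
handletop 145 [ 0.491  -0.3143  0.162 ] ((490.109619140625, -313.8976745605469), (25.93840217590332, 25.65318489074707), 75.71151733398438) 0.16230270039313333
blocktop 804 [ 0.4953 -0.3149  0.0509] ((489.6103515625, -313.9693603515625), (74.91098022460938, 77.61370849609375), 88.54900360107422) 0.051016367460595624
top disc 1407 (0.6091199517250061, 0.021520692855119705) 0.04610184207558632 0.1247032098752312
handletop 161 [ 0.4912 -0.3127  0.1609] ((491.4947204589844, -313.0307312011719), (25.304574966430664, 25.863332748413086), 70.654052734375) 0.1609537699329291
blocktop 830 [ 0.4884 -0.3072  0.0495] ((492.2883605957031, -312.7330627441406), (75.49610900878906, 75.49464416503906), 88.38880920410156) 0.049439790383606574
```

View pics/c.png

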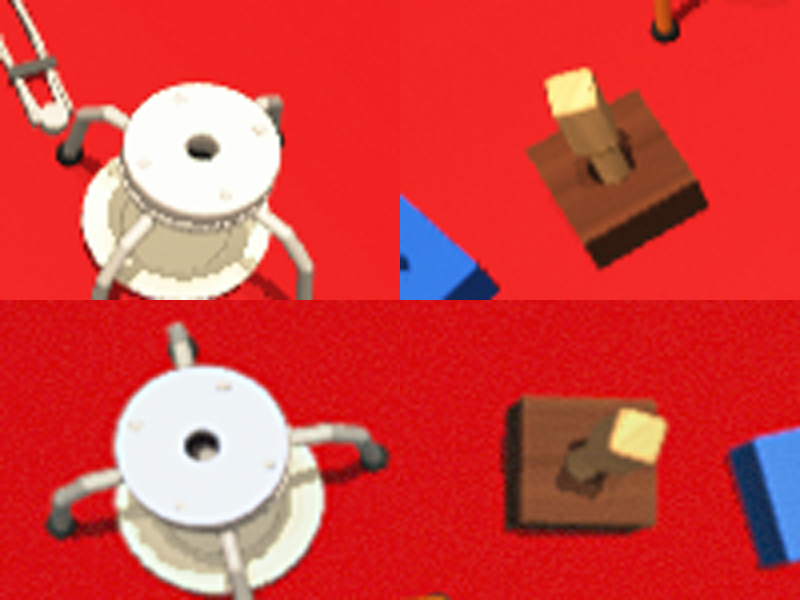

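The crop confirms the bare steel stand with its hole and the dark wooden block with the upright rod. The handle top is at about (0.491,-0.3135,0.162), with its edges at about -17°.

```bash
cat >> h.py <<'E'
from scipy.spatial.transform import Rotation as Ro
np.set_printoptions(precision=4,suppress=True)
def plan(T,yaw,n):
    """rows to TCP T, tool pointing down with tool y at world angle yaw (deg)"""
    st=robot.get_state();R=np.array(st['ee_rot']);d=(np.array(T)-st['position'])/n
    a=np.radians(yaw);y=np.array([np.cos(a),np.sin(a),0]);z=np.array([0,0,-1.]);G=np.c_[np.cross(y,z),y,z]
    rv=Ro.from_matrix(R.T@G).as_rotvec()
    for i in range(n):
        print('[%s],'%', '.join(['%.1f'%v for v in R.T@d*1000]+['%.3f'%v for v in rv/n])); R=R@Ro.from_rotvec(rv/n).as_matrix()
E
python3 -c "
from h import *
plan([.491,-.3135,.25],-17,16)"
```

```text
[20.8, -9.2, -0.0, 0.000, 0.000, -0.055],
[21.3, -8.0, -0.0, 0.000, 0.000, -0.055],
[21.7, -6.8, -0.0, 0.000, 0.000, -0.055],
[22.0, -5.6, -0.0, 0.000, 0.000, -0.055],
[22.3, -4.4, -0.0, 0.000, 0.000, -0.055],
[22.5, -3.2, -0.0, 0.000, 0.000, -0.055],
[22.6, -1.9, -0.0, 0.000, 0.000, -0.055],
[22.7, -0.7, -0.0, 0.000, 0.000, -0.055],
[22.7, 0.5, -0.0, 0.000, 0.000, -0.055],
[22.7, 1.8, -0.0, 0.000, 0.000, -0.055],
[22.5, 3.0, -0.0, 0.000, 0.000, -0.055],
[22.3, 4.3, -0.0, 0.000, 0.000, -0.055],
[22.0, 5.5, -0.0, 0.000, 0.000, -0.055],
[21.7, 6.7, -0.0, 0.000, 0.000, -0.055],
[21.3, 7.9, -0.0, 0.000, 0.000, -0.055],
[20.9, 9.0, -0.0, 0.000, 0.000, -0.055],
```

Call:
arm_command:
  moves:
    - [20.8, -9.2, 0, 0, 0, -0.055]
    - [21.3, -8, 0, 0, 0, -0.055]
    - [21.7, -6.8, 0, 0, 0, -0.055]
    - [22, -5.6, 0, 0, 0, -0.055]
    - [22.3, -4.4, 0, 0, 0, -0.055]
    - [22.5, -3.2, 0, 0, 0, -0.055]
    - [22.6, -1.9, 0, 0, 0, -0.055]
    - [22.7, -0.7, 0, 0, 0, -0.055]
  claw: -1
  squeeze: 40

```text
time_s: 1.67
position: [0.3665, -0.4445, 0.2499]
ee_rot: [[0.669, 0.743, 0.0], [0.743, -0.669, -0.0], [-0.0, 0.0, -1.0]]
force: [0.1, -0.5, -0.1]
grip_width: 0.999
gripper_force: 0.0
```

Call:
arm_command:
  moves:
    - [22.7, 0.5, 0, 0, 0, -0.055]
    - [22.7, 1.8, 0, 0, 0, -0.055]
    - [22.5, 3, 0, 0, 0, -0.055]
    - [22.3, 4.3, 0, 0, 0, -0.055]
    - [22, 5.5, 0, 0, 0, -0.055]
    - [21.7, 6.7, 0, 0, 0, -0.055]
    - [21.3, 7.9, 0, 0, 0, -0.055]
    - [20.9, 9, 0, 0, 0, -0.055]

```text
time_s: 2.33
position: [0.4917, -0.3128, 0.2498]
ee_rot: [[0.289, 0.957, 0.0], [0.957, -0.289, -0.0], [-0.0, 0.0, -1.0]]
force: [0.0, 0.5, -0.1]
grip_width: 0.996
gripper_force: 0.0
```

```bash
python3 - <<'E'
from h import *
st=robot.get_state();p=optics.get_image('wrist');save(p,'w1.png')
w=cloud(p,st);s=(abs(w[...,0]-.49)<.07)&(abs(w[...,1]+.313)<.07)
for lo,hi in((.15,.17),(.044,.056)):
    d=w[s&(w[...,2]>lo)&(w[...,2]<hi)]
    print(len(d),d.mean(0),cv2.minAreaRect((d[:,:2]*1000).astype(np.float32)))
print(st['time_s'],st['position'],st['ee_rot'],st['q'],p['hand_eye'],st['force'])
E
```

```text
1581 [ 0.4905 -0.3106  0.1612] ((489.9974670410156, -312.1745300292969), (25.803552627563477, 25.790637969970703), 72.88724517822266)
4700 [ 0.4923 -0.3051  0.0505] ((489.4075927734375, -312.9521179199219), (75.28753662109375, 75.07360076904297), 88.6596450805664)
2.3333 [ 0.4917 -0.3128  0.2498] [[ 0.2893  0.9572  0.0001]
 [ 0.9572 -0.2893 -0.0003]
 [-0.0002  0.0002 -1.    ]] [ 41.8148  37.4184 -23.8495  96.8403  18.8016  49.7209  -6.7586] [[-0.0001 -0.9463 -0.3232  0.0846]
 [ 1.      0.0002 -0.0008  0.0006]
 [ 0.0009 -0.3232  0.9463 -0.1356]
 [ 0.      0.      0.      1.    ]] [ 0.0245  0.4583 -0.1434]
```

View pics/w1.png

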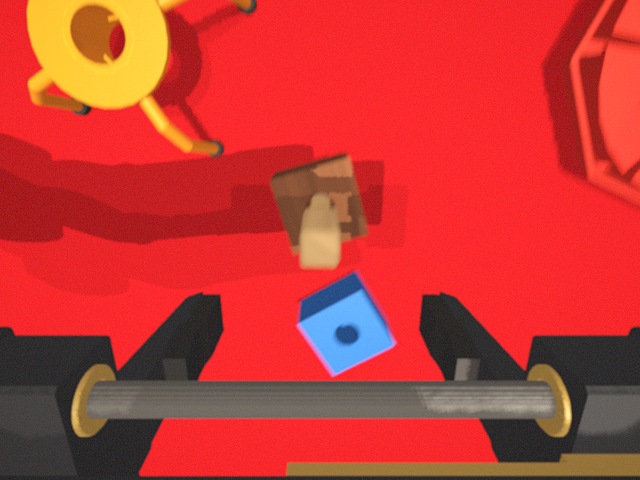

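The handle sits between the fingers at (320,240) and is square to them; the block is behind it. I'll descend and grip.

Call:
arm_command:
  moves:
    - [0, -1.5, 17, 0, 0, 0]
    - [0, 0, 17, 0, 0, 0]
    - [0, 0, 17, 0, 0, 0]
    - [0, 0, 17, 0, 0, 0]
    - [0, 0, 17, 0, 0, 0]
    - [0, 0, 17, 0, 0, 0]
    - [0, 0, 15, 0, 0, 0]
    - [0, 0, 10, 0, 0, 0]

```text
time_s: 3.05
position: [0.4888, -0.3132, 0.1213]
ee_rot: [[0.292, 0.956, -0.001], [0.956, -0.292, 0.0], [0.0, -0.002, -1.0]]
force: [0.3, -0.0, -0.5]
grip_width: 1.0
gripper_force: 0.0
```

Call:
arm_command:
  moves:
    - [0, 0, 0, 0, 0, 0]
    - [0, 0, 0, 0, 0, 0]
    - [0, 0, 0, 0, 0, 0]
    - [0, 0, 0, 0, 0, 0]
    - [0, 0, 0, 0, 0, 0]
    - [0, 0, 0, 0, 0, 0]
    - [0, 0, 0, 0, 0, 0]
    - [0, 0, 0, 0, 0, 0]
  claw: 1

```text
time_s: 3.72
position: [0.4896, -0.3132, 0.123]
ee_rot: [[0.292, 0.957, 0.0], [0.957, -0.292, -0.0], [-0.0, 0.0, -1.0]]
force: [0.3, -0.4, -0.0]
grip_width: 0.421
gripper_force: 0.0
```

Call:
arm_command:
  moves:
    - [0, 0, 0, 0, 0, 0]
    - [0, 0, 0, 0, 0, 0]
    - [0, 0, 0, 0, 0, 0]
    - [0, 0, 0, 0, 0, 0]
    - [0, 0, 0, 0, 0, 0]
    - [0, 0, 0, 0, 0, 0]
    - [0, 0, 0, 0, 0, 0]
    - [0, 0, 0, 0, 0, 0]

```text
time_s: 4.38
position: [0.4895, -0.3131, 0.1227]
ee_rot: [[0.292, 0.957, -0.0], [0.957, -0.292, -0.0], [-0.0, -0.0, -1.0]]
force: [0.3, 0.4, 0.3]
grip_width: 0.286
gripper_force: 40.0
```

Call:
arm_command:
  moves:
    - [0, 0, -4, 0, 0, 0]
    - [0, 0, -8, 0, 0, 0]
    - [0, 0, -18, 0, 0, 0]
    - [0, 0, -25, 0, 0, 0]
    - [0, 0, -25, 0, 0, 0]
    - [0, 0, -25, 0, 0, 0]
    - [0, 0, -20, 0, 0, 0]
    - [0, 0, -10, 0, 0, 0]

```text
time_s: 5.05
position: [0.4907, -0.3134, 0.2611]
ee_rot: [[0.292, 0.957, 0.004], [0.957, -0.292, -0.002], [-0.001, 0.005, -1.0]]
force: [1.3, -0.1, -0.3]
grip_width: 0.293
gripper_force: 40.0
```

```bash
python3 - <<'E'
from h import *
st=robot.get_state();print(st['force'],st['torque'],st['q'],st['gripper_force'])
# handle & shank in the top/scene cams
for n in('scene','top'):
    p=optics.get_image(n);w=cloud(p);x,y,_=st['position']
    s=(abs(w[...,0]-x)<.05)&(abs(w[...,1]-y)<.05)
    for lo,hi in((.14,.165),(.165,.19),(.19,.215)):
        d=w[s&(w[...,2]>lo)&(w[...,2]<hi)]; 
        if len(d)>5: print(n,lo,len(d),d.mean(0),d.min(0),d.max(0))
    print(world(p,265,168) if n=='top' else '')
    # hole in disc: dark pixels
    if n=='top': plan([.6076,.0213,.26],-17,16)
    c=np.array([.6076,.0213]);R,t=pose(p)
    m=(np.hypot(w[...,0]-c[0],w[...,1]-c[1])<.04)
    # project plane z=.125 for all pixels
    v,u=np.mgrid[:480,:640];r=np.stack([(u-p['cx'])/p['fx'],(v-p['cy'])/p['fy'],np.ones(u.shape)],-1)@R.T
    P=t+r*((.125-t[2])/r[...,2])[...,None]
    g=p['frame'].mean(-1);m=np.hypot(P[...,0]-c[0],P[...,1]-c[1])<.025
    lo,hi=np.percentile(g[m],3),np.percentile(g[m],80);k=m&(g<(lo+hi)/2)
    print('hole',k.sum(),P[k].mean(0),P[k].min(0),P[k].max(0),lo,hi)
E
```

```text
[ 1.2917 -0.1136 -0.3046] [ 0.0017 -0.1394  0.0164] [ 42.2343  36.5405 -24.2971  96.4026  18.4613  50.7666  -6.514 ] 39.998686825856566
scene 0.14 18 [ 0.4976 -0.3157  0.1574] [ 0.494  -0.3229  0.1521] [ 0.5001 -0.3073  0.1634]

hole 42 [0.6075 0.0202 0.125 ] [0.599  0.0114 0.125 ] [0.6159 0.0278 0.125 ] 74.08333333333333 253.33333333333334
top 0.14 10 [ 0.4922 -0.3065  0.158 ] [ 0.4875 -0.3092  0.1508] [ 0.4981 -0.3056  0.1638]
top 0.165 14 [ 0.4938 -0.3063  0.1739] [ 0.4874 -0.3081  0.1651] [ 0.4994 -0.3054  0.1834]
[0.612  0.024  0.0946]
[22.2, 0.9, -0.0, 0.000, 0.000, 0.000],
[22.2, 0.9, -0.0, 0.000, 0.000, 0.000],
[22.2, 0.9, -0.0, 0.000, 0.000, 0.000],
[22.2, 0.9, -0.0, 0.000, 0.000, 0.000],
[22.2, 0.9, -0.0, 0.000, 0.000, 0.000],
[22.2, 0.9, -0.0, 0.000, 0.000, 0.000],
[22.2, 0.9, -0.0, 0.000, 0.000, 0.000],
[22.2, 0.9, -0.0, 0.000, 0.000, 0.000],
[22.2, 0.9, -0.0, 0.000, 0.000, 0.000],
[22.2, 0.9, -0.0, 0.000, 0.000, 0.000],
[22.2, 0.9, -0.0, 0.000, 0.000, 0.000],
[22.2, 0.9, -0.0, 0.000, 0.000, 0.000],
[22.2, 0.9, -0.0, 0.000, 0.000, 0.000],
[22.2, 0.9, -0.0, 0.000, 0.000, 0.000],
[22.2, 0.9, -0.0, 0.000, 0.000, 0.000],
[22.2, 0.9, -0.0, 0.000, 0.000, 0.000],
hole 43 [0.6095 0.0224 0.125 ] [0.6024 0.0134 0.125 ] [0.6154 0.0303 0.125 ] 39.413333333333334 246.0
```

Call:
arm_command:
  moves:
    - [12, 0.5, 0, 0, 0, 0]
    - [22, 1, 0, 0, 0, 0]
    - [25, 1, 0, 0, 0, 0]
    - [25, 1, 0, 0, 0, 0]
    - [25, 1, 0, 0, 0, 0]
    - [25, 1, 0, 0, 0, 0]
    - [25, 1, 0, 0, 0, 0]
    - [25, 1, 0, 0, 0, 0]

```text
time_s: 5.82
position: [0.5496, -0.1368, 0.2559]
ee_rot: [[0.291, 0.957, -0.004], [0.957, -0.291, 0.001], [0.0, -0.004, -1.0]]
force: [0.5, 0.5, -0.9]
grip_width: 0.292
gripper_force: 40.0
```

Call:
arm_command:
  moves:
    - [25, 1, 0, 0, 0, 0]
    - [25, 1, 0, 0, 0, 0]
    - [25, 1, 0, 0, 0, 0]
    - [22, 1, 0, 0, 0, 0]
    - [15, 1, 0, 0, 0, 0]
    - [10, 1, 0, 0, 0, 0]
    - [0, 0, 0, 0, 0, 0]
    - [0, 0, 0, 0, 0, 0]

```text
time_s: 6.48
position: [0.591, -0.0242, 0.2566]
ee_rot: [[0.291, 0.957, -0.002], [0.957, -0.291, -0.001], [-0.001, -0.002, -1.0]]
force: [-0.4, -0.9, -1.0]
grip_width: 0.29
gripper_force: 40.0
```

```bash
cat >> h.py <<'E'
def hole(p,st,c=(.6085,.0213),thr=.5,rad=.02):
    R,t=pose(p,st);v,u=np.mgrid[:480,:640]
    # rectify plane z=.125 at 0.2 mm/px
    n=250;a=(np.arange(n)-n/2)*.0002
    X,Y=np.meshgrid(c[0]+a,c[1]+a,indexing='ij')
    q=(np.stack([X,Y,np.full_like(X,.125)],-1)-t)@R
    im=cv2.remap(p['frame'],(p['fx']*q[...,0]/q[...,2]+p['cx']).astype(np.float32),(p['fy']*q[...,1]/q[...,2]+p['cy']).astype(np.float32),cv2.INTER_LINEAR)
    return im,X,Y
E
python3 - <<'E'
from h import *
st=robot.get_state();p=optics.get_image('wrist');save(p,'w2.png')
print(st['time_s'],st['position'],st['force'],st['torque'])
im,X,Y=hole(p,st);cv2.imwrite('pics/r2.png',cv2.resize(im[...,::-1],(500,500)))
a=np.vstack([cv2.resize(p['frame'][...,::-1],(640,480))]);b=cv2.resize(im[...,::-1],(150,150));a[:150,:150]=b;cv2.imwrite('pics/w2.png',a)
g=im.mean(-1);k=g<(np.percentile(g,3)+np.percentile(g,80))/2
n,l,s,ce=cv2.connectedComponentsWithStats(k.astype(np.uint8))
for i in range(1,n):
    if s[i][4]>500: print(s[i],[X[l==i].mean(),Y[l==i].mean()],X[l==i].min(),X[l==i].max(),Y[l==i].min(),Y[l==i].max())
E
```

```text
6.4833 [ 0.591  -0.0242  0.2566] [-0.4449 -0.9335 -1.0353] [-0.067  -0.0311 -0.0094]
[  80   72   92   94 5229] [np.float64(0.6068616752725187), np.float64(0.02067265251482119)] 0.5979 0.6165 0.012299999999999998 0.0305
```

View pics/w2.png

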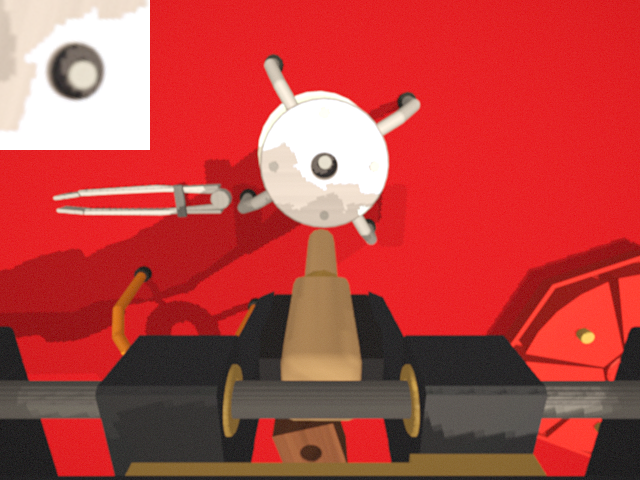

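The hole (inset) is at about (0.607,0.021), and the rod hangs straight between the jaws with its nose at about (320,235). I'll go above the hole and lower.

Call:
arm_command:
  moves:
    - [10, 0.4, 0, 0, 0, 0]
    - [16, 0.8, 0, 0, 0, 0]
    - [14, 0.8, 0, 0, 0, 0]
    - [8.4, 0.3, 4, 0, 0, 0]
    - [0, 0, 6, 0, 0, 0]
    - [0, 0, 4, 0, 0, 0]
    - [0, 0, 2, 0, 0, 0]
    - [0, 0, 0, 0, 0, 0]

```text
time_s: 7.2
position: [0.6073, 0.0199, 0.2407]
ee_rot: [[0.293, 0.956, -0.002], [0.956, -0.293, -0.001], [-0.002, -0.002, -1.0]]
force: [-0.8, -0.7, -0.2]
grip_width: 0.291
gripper_force: 40.0
```

```bash
python3 - <<'E'
from h import *
st=robot.get_state();print(st['time_s'],st['position'],st['ee_rot'][:,2] if hasattr(st['ee_rot'],'shape') else [r[2] for r in st['ee_rot']],st['force'],st['torque'])
E
```

```text
7.2 [0.6073 0.0199 0.2407] [-0.0021 -0.0013 -1.    ] [-0.7694 -0.7328 -0.1627] [-0.0234 -0.007   0.0179]
```

Call:
arm_command:
  moves:
    - [0, 0, 0.5, 0, 0, 0]
    - [0, 0, 0.5, 0, 0, 0]
    - [0, 0, 0.5, 0, 0, 0]
    - [0, 0, 0.5, 0, 0, 0]
    - [0, 0, 0.5, 0, 0, 0]
    - [0, 0, 0.5, 0, 0, 0]
    - [0, 0, 0.5, 0, 0, 0]
    - [0, 0, 0, 0, 0, 0]

```text
time_s: 7.87
position: [0.608, 0.0213, 0.2381]
ee_rot: [[0.292, 0.957, -0.0], [0.957, -0.292, -0.0], [-0.0, -0.0, -1.0]]
force: [0.1, 0.2, -0.4]
grip_width: 0.294
gripper_force: 40.0
```

Call:
arm_command:
  moves:
    - [0, -0.4, 0.5, 0, 0, 0]
    - [0, 0, 0.5, 0, 0, 0]
    - [0, 0, 0.5, 0, 0, 0]
    - [0, 0, 0.5, 0, 0, 0]
    - [0, 0, 0.5, 0, 0, 0]
    - [0, 0, 0.5, 0, 0, 0]
    - [0, 0, 0, 0, 0, 0]
    - [0, 0, 0, 0, 0, 0]

```text
time_s: 8.53
position: [0.6076, 0.0214, 0.2352]
ee_rot: [[0.292, 0.957, -0.0], [0.957, -0.292, -0.0], [-0.0, 0.0, -1.0]]
force: [0.2, 0.7, 0.2]
grip_width: 0.292
gripper_force: 40.0
```

Nose at about 0.124 with no contact yet. I'll continue gently.

Call:
arm_command:
  moves:
    - [0, 0, 0.5, 0, 0, 0]
    - [0, 0, 0.5, 0, 0, 0]
    - [0, 0, 0.5, 0, 0, 0]
    - [0, 0, 0.5, 0, 0, 0]
    - [0, 0, 0, 0, 0, 0]
    - [0, 0, 0, 0, 0, 0]
    - [0, 0, 0, 0, 0, 0]
    - [0, 0, 0, 0, 0, 0]

```text
time_s: 9.2
position: [0.6076, 0.0214, 0.2332]
ee_rot: [[0.292, 0.957, -0.0], [0.957, -0.292, 0.0], [-0.0, -0.0, -1.0]]
force: [-1.1, -0.3, -1.1]
grip_width: 0.295
gripper_force: 40.0
```

Call:
arm_command:
  moves:
    - [0, 0, 0.5, 0, 0, 0]
    - [0, 0, 0.5, 0, 0, 0]
    - [0, 0, 0.5, 0, 0, 0]
    - [0, 0, 0.5, 0, 0, 0]
    - [0, 0, 0.5, 0, 0, 0]
    - [0, 0, 0, 0, 0, 0]
    - [0, 0, 0, 0, 0, 0]
    - [0, 0, 0, 0, 0, 0]

```text
time_s: 9.87
position: [0.6076, 0.0214, 0.2307]
ee_rot: [[0.292, 0.957, -0.0], [0.957, -0.292, -0.0], [-0.0, -0.0, -1.0]]
force: [0.5, 0.5, -0.7]
grip_width: 0.291
gripper_force: 40.0
```

Call:
arm_command:
  moves:
    - [0, 0, 1, 0, 0, 0]
    - [0, 0, 1, 0, 0, 0]
    - [0, 0, 1, 0, 0, 0]
    - [0, 0, 1, 0, 0, 0]
    - [0, 0, 1, 0, 0, 0]
    - [0, 0, 1, 0, 0, 0]
    - [0, 0, 1, 0, 0, 0]
    - [0, 0, 1, 0, 0, 0]

```text
time_s: 10.53
position: [0.6076, 0.0214, 0.2226]
ee_rot: [[0.292, 0.957, -0.0], [0.957, -0.292, 0.0], [-0.0, -0.0, -1.0]]
force: [-0.3, 0.7, 0.3]
grip_width: 0.292
gripper_force: 40.0
```

Call:
arm_command:
  moves:
    - [0, 0, 1, 0, 0, 0]
    - [0, 0, 1, 0, 0, 0]
    - [0, 0, 1, 0, 0, 0]
    - [0, 0, 1, 0, 0, 0]
    - [0, 0, 1, 0, 0, 0]
    - [0, 0, 1, 0, 0, 0]
    - [0, 0, 1, 0, 0, 0]
    - [0, 0, 1, 0, 0, 0]

```text
time_s: 11.2
position: [0.6076, 0.0214, 0.2146]
ee_rot: [[0.292, 0.957, -0.0], [0.957, -0.292, -0.0], [-0.0, -0.0, -1.0]]
force: [-0.9, 0.4, -0.3]
grip_width: 0.29
gripper_force: 40.0
```

Call:
arm_command:
  moves:
    - [0, 0, 0.5, 0, 0, 0]
    - [0, 0, 0.5, 0, 0, 0]
    - [0, 0, 0.5, 0, 0, 0]
    - [0, 0, 0.5, 0, 0, 0]
    - [0, 0, 0.5, 0, 0, 0]
    - [0, 0, 0.5, 0, 0, 0]
    - [0, 0, 0.5, 0, 0, 0]
    - [0, 0, 0.5, 0, 0, 0]

```text
time_s: 11.87
position: [0.6076, 0.0214, 0.2107]
ee_rot: [[0.292, 0.957, 0.0], [0.957, -0.292, -0.0], [-0.0, 0.0, -1.0]]
force: [-0.1, 0.9, 0.3]
grip_width: 0.292
gripper_force: 40.0
```

Nose at about 0.0997. The bush is next (0.092–0.100), so small steps.

Call:
arm_command:
  moves:
    - [0, 0, 0.4, 0, 0, 0]
    - [0, 0, 0.4, 0, 0, 0]
    - [0, 0, 0.4, 0, 0, 0]
    - [0, 0, 0.4, 0, 0, 0]
    - [0, 0, 0.4, 0, 0, 0]
    - [0, 0, 0.4, 0, 0, 0]
    - [0, 0, 0.4, 0, 0, 0]
    - [0, 0, 0.4, 0, 0, 0]

```text
time_s: 12.53
position: [0.6076, 0.0214, 0.2075]
ee_rot: [[0.292, 0.957, -0.0], [0.957, -0.292, -0.0], [-0.0, 0.0, -1.0]]
force: [-1.8, 0.6, -0.0]
grip_width: 0.288
gripper_force: 40.0
```

Call:
arm_command:
  moves:
    - [0, 0, 0.4, 0, 0, 0]
    - [0, 0, 0.4, 0, 0, 0]
    - [0, 0, 0.4, 0, 0, 0]
    - [0, 0, 0.4, 0, 0, 0]
    - [0, 0, 0.4, 0, 0, 0]
    - [0, 0, 0.4, 0, 0, 0]
    - [0, 0, 0.4, 0, 0, 0]
    - [0, 0, 0.4, 0, 0, 0]

```text
time_s: 13.2
position: [0.6077, 0.0214, 0.2043]
ee_rot: [[0.292, 0.957, 0.0], [0.957, -0.292, -0.0], [-0.0, 0.0, -1.0]]
force: [-1.8, 0.6, 0.6]
grip_width: 0.292
gripper_force: 40.0
```

Call:
arm_command:
  moves:
    - [0, 0, 0.4, 0, 0, 0]
    - [0, 0, 0.4, 0, 0, 0]
    - [0, 0, 0.4, 0, 0, 0]
    - [0, 0, 0.4, 0, 0, 0]
    - [0, 0, 0.4, 0, 0, 0]
    - [0, 0, 0.4, 0, 0, 0]
    - [0, 0, 0.4, 0, 0, 0]
    - [0, 0, 0.4, 0, 0, 0]

```text
time_s: 13.87
position: [0.6078, 0.0216, 0.2024]
ee_rot: [[0.292, 0.956, 0.001], [0.956, -0.292, -0.0], [0.0, 0.001, -1.0]]
force: [-4.4, 0.9, 9.7]
grip_width: 0.289
gripper_force: 40.0
```

Call:
arm_command:
  moves:
    - [0, -0.3, 0.3, 0, 0, 0]
    - [0, 0, 0.3, 0, 0, 0]
    - [0, 0, 0.3, 0, 0, 0]
    - [0, 0, 0.3, 0, 0, 0]
    - [0, 0, 0.3, 0, 0, 0]
    - [0, 0, 0.3, 0, 0, 0]
    - [0, 0, 0.3, 0, 0, 0]
    - [0, 0, 0.3, 0, 0, 0]

```text
time_s: 14.53
position: [0.6077, 0.0217, 0.2001]
ee_rot: [[0.292, 0.957, 0.002], [0.957, -0.292, -0.0], [0.0, 0.001, -1.0]]
force: [-2.8, 1.0, 9.4]
grip_width: 0.295
gripper_force: 40.0
```

Steady at about 9.5 N and sliding. I'll keep on.

Call:
arm_command:
  moves:
    - [0, -0.2, 0.4, 0, 0, 0]
    - [0, 0, 0.4, 0, 0, 0]
    - [0, 0, 0.4, 0, 0, 0]
    - [0, 0, 0.4, 0, 0, 0]
    - [0, 0, 0.4, 0, 0, 0]
    - [0, 0, 0.4, 0, 0, 0]
    - [0, 0, 0.4, 0, 0, 0]
    - [0, 0, 0.4, 0, 0, 0]

```text
time_s: 15.2
position: [0.6077, 0.0216, 0.1969]
ee_rot: [[0.292, 0.956, 0.002], [0.956, -0.292, -0.0], [0.0, 0.002, -1.0]]
force: [-3.0, 0.8, 10.1]
grip_width: 0.295
gripper_force: 40.0
```

Call:
arm_command:
  moves:
    - [0, 0, 0.5, 0, 0, 0]
    - [0, 0, 0.5, 0, 0, 0]
    - [0, 0, 0.5, 0, 0, 0]
    - [0, 0, 0.5, 0, 0, 0]
    - [0, 0, 0.5, 0, 0, 0]
    - [0, 0, 0.5, 0, 0, 0]
    - [0, 0, 0.5, 0, 0, 0]
    - [0, 0, 0.5, 0, 0, 0]

```text
time_s: 15.87
position: [0.6077, 0.0217, 0.1929]
ee_rot: [[0.292, 0.956, 0.002], [0.956, -0.292, -0.0], [0.0, 0.002, -1.0]]
force: [-2.6, 0.4, 8.6]
grip_width: 0.29
gripper_force: 40.0
```

Call:
arm_command:
  moves:
    - [0, 0, 0.5, 0, 0, 0]
    - [0, 0, 0.5, 0, 0, 0]
    - [0, 0, 0.5, 0, 0, 0]
    - [0, 0, 0.5, 0, 0, 0]
    - [0, 0, 0.5, 0, 0, 0]
    - [0, 0, 0.5, 0, 0, 0]
    - [0, 0, 0.5, 0, 0, 0]
    - [0, 0, 0.5, 0, 0, 0]

```text
time_s: 16.53
position: [0.6077, 0.0217, 0.1889]
ee_rot: [[0.292, 0.956, 0.002], [0.956, -0.292, -0.0], [0.0, 0.002, -1.0]]
force: [-2.5, 0.8, 9.8]
grip_width: 0.293
gripper_force: 40.0
```

Call:
arm_command:
  moves:
    - [0, 0, 0.6, 0, 0, 0]
    - [0, 0, 0.6, 0, 0, 0]
    - [0, 0, 0.6, 0, 0, 0]
    - [0, 0, 0.6, 0, 0, 0]
    - [0, 0, 0.6, 0, 0, 0]
    - [0, 0, 0.6, 0, 0, 0]
    - [0, 0, 0.6, 0, 0, 0]
    - [0, 0, 0.6, 0, 0, 0]

```text
time_s: 17.2
position: [0.6077, 0.0216, 0.1841]
ee_rot: [[0.292, 0.956, 0.002], [0.956, -0.292, -0.0], [0.0, 0.002, -1.0]]
force: [-2.8, 1.3, 9.7]
grip_width: 0.294
gripper_force: 40.0
```

Call:
arm_command:
  moves:
    - [0, 0, 0.6, 0, 0, 0]
    - [0, 0, 0.6, 0, 0, 0]
    - [0, 0, 0.6, 0, 0, 0]
    - [0, 0, 0.6, 0, 0, 0]
    - [0, 0, 0.6, 0, 0, 0]
    - [0, 0, 0.6, 0, 0, 0]
    - [0, 0, 0.6, 0, 0, 0]
    - [0, 0, 0.6, 0, 0, 0]

```text
time_s: 17.87
position: [0.6077, 0.0216, 0.1792]
ee_rot: [[0.292, 0.957, 0.002], [0.957, -0.292, -0.0], [0.0, 0.002, -1.0]]
force: [-2.6, 0.7, 8.4]
grip_width: 0.288
gripper_force: 40.0
```

Call:
arm_command:
  moves:
    - [0, 0, 0.5, 0, 0, 0]
    - [0, 0, 0.5, 0, 0, 0]
    - [0, 0, 0.5, 0, 0, 0]
    - [0, 0, 0.5, 0, 0, 0]
    - [0, 0, 0.5, 0, 0, 0]
    - [0, 0, 0.5, 0, 0, 0]
    - [0, 0, 0.5, 0, 0, 0]
    - [0, 0, 0.5, 0, 0, 0]

```text
time_s: 18.53
position: [0.6073, 0.0213, 0.1737]
ee_rot: [[0.292, 0.956, 0.0], [0.956, -0.292, -0.0], [-0.0, 0.0, -1.0]]
force: [0.4, 0.2, -0.5]
grip_width: 0.291
gripper_force: 40.0
```

The force fell to zero, so the bush is free. I'll check that it has dropped.

Call:
arm_command:
  moves:
    - [0, 0, 0, 0, 0, 0]
    - [0, 0, 0, 0, 0, 0]
    - [0, 0, 0, 0, 0, 0]
    - [0, 0, 0, 0, 0, 0]
    - [0, 0, 0, 0, 0, 0]
    - [0, 0, 0, 0, 0, 0]
    - [0, 0, 0, 0, 0, 0]
    - [0, 0, 0, 0, 0, 0]

```text
time_s: 19.2
position: [0.6072, 0.0214, 0.1739]
ee_rot: [[0.292, 0.956, 0.0], [0.956, -0.292, -0.0], [-0.0, 0.0, -1.0]]
force: [-0.0, 0.5, -0.5]
grip_width: 0.296
gripper_force: 40.0
```

```bash
python3 - <<'E'
from h import *
p=optics.get_image('scene')
cv2.imwrite('pics/s3.png',cv2.resize(p['frame'][200:320,290:450,::-1],(640,480),interpolation=cv2.INTER_CUBIC))
for s in spot_point(p,'bush_center')[:2]:
    v,u=np.array(s['centre'])*[480,640];print(u,v,s['confidence'],world(p,u,v))
print(robot.get_state()['position'])
E
```

```text
362.816 267.216 0.49 [ 0.6287 -0.0174  0.1205]
[0.6072 0.0215 0.1739]
```

View pics/s3.png

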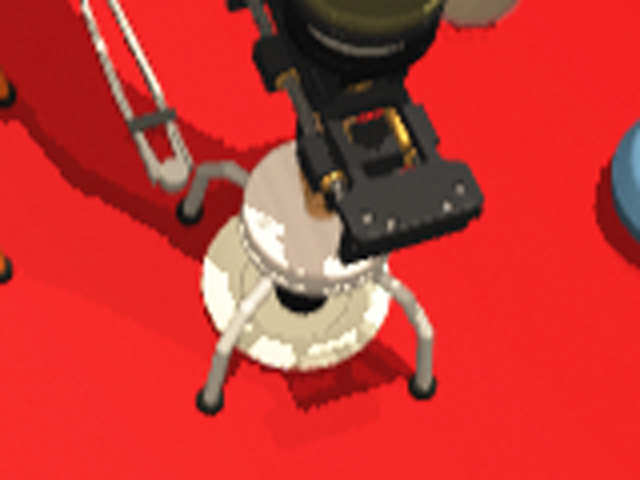

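The black bush is in the saucer at crop (300,298). I'll withdraw straight up.

Call:
arm_command:
  moves:
    - [0, 0, -4, 0, 0, 0]
    - [0, 0, -7, 0, 0, 0]
    - [0, 0, -9, 0, 0, 0]
    - [0, 0, -10, 0, 0, 0]
    - [0, 0, -10, 0, 0, 0]
    - [0, 0, -10, 0, 0, 0]
    - [0, 0, -10, 0, 0, 0]
    - [0, 0, -10, 0, 0, 0]

```text
time_s: 19.97
position: [0.6073, 0.0215, 0.2453]
ee_rot: [[0.292, 0.956, 0.001], [0.956, -0.292, -0.0], [0.0, 0.001, -1.0]]
force: [-0.2, -0.6, -1.3]
grip_width: 0.29
gripper_force: 40.0
```

Call:
arm_command:
  moves:
    - [0, 0, -10, 0, 0, 0]
    - [0, 0, -9, 0, 0, 0]
    - [0, 0, -4, 0, 0, 0]
    - [0, 0, 0, 0, 0, 0]
    - [0, 0, 0, 0, 0, 0]
    - [0, 0, 0, 0, 0, 0]
    - [0, 0, 0, 0, 0, 0]
    - [0, 0, 0, 0, 0, 0]

```text
time_s: 20.63
position: [0.6068, 0.0215, 0.2663]
ee_rot: [[0.292, 0.957, -0.001], [0.957, -0.292, -0.0], [-0.0, -0.001, -1.0]]
force: [-0.2, -0.4, -1.8]
grip_width: 0.292
gripper_force: 40.0
```

```bash
python3 -c "
from h import *
plan([.4896,-.3132,.266],-17,1)
p=optics.get_image('scene')
for t in ['bush_center','saucer_center']:
  for s in regions_of(p,t)[:2]:
    v,u=np.nonzero(s['region']);print(t,s['confidence'],len(u),u.mean(),v.mean(),world(p,u.mean(),v.mean(),z=.02))"
```

```text
[-354.4, -14.6, 0.5, -0.001, 0.000, 0.001],
bush_center 0.57 41 363.3170731707317 274.2682926829268 [0.6103 0.009  0.02  ]
saucer_center 0.95 783 361.34738186462323 276.78416347381864 [0.6129 0.0007 0.02  ]
saucer_center 0.73 1182 225.93147208121826 306.34010152284264 [ 0.4845 -0.3132  0.02  ]
```

Call:
arm_command:
  moves:
    - [-10, -0.9, 0, 0, 0, 0]
    - [-20, -0.9, 0, 0, 0, 0]
    - [-26, -0.9, 0, 0, 0, 0]
    - [-26, -0.9, 0, 0, 0, 0]
    - [-26, -0.9, 0, 0, 0, 0]
    - [-26, -0.9, 0, 0, 0, 0]
    - [-26, -0.9, 0, 0, 0, 0]
    - [-26, -0.9, 0, 0, 0, 0]

```text
time_s: 21.45
position: [0.5449, -0.1563, 0.267]
ee_rot: [[0.292, 0.956, -0.0], [0.956, -0.292, -0.001], [-0.001, -0.0, -1.0]]
force: [0.5, 0.1, -1.4]
grip_width: 0.29
gripper_force: 40.0
```

Call:
arm_command:
  moves:
    - [-26, -1.2, 0, 0, 0, 0]
    - [-26, -1.2, 0, 0, 0, 0]
    - [-26, -1.2, 0, 0, 0, 0]
    - [-26, -1.2, 0, 0, 0, 0]
    - [-26, -1.2, 0, 0, 0, 0]
    - [-20, -1.2, 0, 0, 0, 0]
    - [-12, -0.2, 0, 0, 0, 0]
    - [-6.4, 0, 0, 0, 0, 0]

```text
time_s: 22.12
position: [0.4883, -0.3156, 0.2668]
ee_rot: [[0.295, 0.955, -0.001], [0.955, -0.295, -0.001], [-0.001, -0.001, -1.0]]
force: [-0.2, -0.3, -0.4]
grip_width: 0.287
gripper_force: 40.0
```

Call:
arm_command:
  moves:
    - [0, 0, 0, 0, 0, 0]
    - [0, 0, 0, 0, 0, 0]
    - [0, 0, 0, 0, 0, 0]
    - [0, 0, 5, 0, 0, 0]
    - [0, 0, 15, 0, 0, 0]
    - [0, 0, 20, 0, 0, 0]
    - [0, 0, 15, 0, 0, 0]
    - [0, 0, 10, 0, 0, 0]

```text
time_s: 22.78
position: [0.4895, -0.3117, 0.2002]
ee_rot: [[0.29, 0.957, -0.002], [0.957, -0.29, 0.001], [0.001, -0.002, -1.0]]
force: [0.1, 0.9, -0.8]
grip_width: 0.294
gripper_force: 40.0
```

Call:
arm_command:
  moves:
    - [0, 0, 0, 0, 0, 0]
    - [0, 0, 8, 0, 0, 0]
    - [0, 0, 12, 0, 0, 0]
    - [0, 0, 12, 0, 0, 0]
    - [0, 0, 8, 0, 0, 0]
    - [0, 0, 6, 0, 0, 0]
    - [0, 0, 4, 0, 0, 0]
    - [0, 0, 0, 0, 0, 0]

```text
time_s: 23.45
position: [0.4897, -0.3131, 0.1515]
ee_rot: [[0.292, 0.957, -0.001], [0.957, -0.292, 0.0], [0.0, -0.001, -1.0]]
force: [-1.0, -0.1, -0.8]
grip_width: 0.294
gripper_force: 40.0
```

Call:
arm_command:
  moves:
    - [0, 0, 5, 0, 0, 0]
    - [0, 0, 5, 0, 0, 0]
    - [0, 0, 5, 0, 0, 0]
    - [0, 0, 5, 0, 0, 0]
    - [0, 0, 3, 0, 0, 0]
    - [0, 0, 2, 0, 0, 0]
    - [0, 0, 1, 0, 0, 0]
    - [0, 0, 0, 0, 0, 0]

```text
time_s: 24.12
position: [0.4898, -0.3131, 0.1257]
ee_rot: [[0.292, 0.957, -0.0], [0.957, -0.292, 0.0], [0.0, -0.0, -1.0]]
force: [-0.5, 0.5, -0.1]
grip_width: 0.295
gripper_force: 40.0
```

Call:
arm_command:
  moves:
    - [0, 0, 0.4, 0, 0, 0]
    - [0, 0, 0.4, 0, 0, 0]
    - [0, 0, 0.4, 0, 0, 0]
    - [0, 0, 0.4, 0, 0, 0]
    - [0, 0, 0.4, 0, 0, 0]
    - [0, 0, 0.4, 0, 0, 0]
    - [0, 0, 0.2, 0, 0, 0]
    - [0, 0, 0, 0, 0, 0]

```text
time_s: 24.78
position: [0.4898, -0.3132, 0.1233]
ee_rot: [[0.292, 0.957, -0.0], [0.957, -0.292, -0.0], [-0.0, -0.0, -1.0]]
force: [-0.6, 0.3, -0.7]
grip_width: 0.289
gripper_force: 40.0
```

Call:
arm_command:
  moves:
    - [0, 0, 0.3, 0, 0, 0]
    - [0, 0, 0.3, 0, 0, 0]
    - [0, 0, 0.2, 0, 0, 0]
    - [0, 0, 0.2, 0, 0, 0]
    - [0, 0, 0, 0, 0, 0]
    - [0, 0, 0, 0, 0, 0]
    - [0, 0, 0, 0, 0, 0]
    - [0, 0, 0, 0, 0, 0]

```text
time_s: 25.45
position: [0.4899, -0.3132, 0.1226]
ee_rot: [[0.292, 0.957, 0.0], [0.957, -0.292, -0.0], [-0.0, 0.0, -1.0]]
force: [-0.7, 0.5, 4.7]
grip_width: 0.289
gripper_force: 40.0
```

Floor contact (4.7 N). I'll back off 0.4 mm, release slowly and leave upward.

Call:
arm_command:
  moves:
    - [0, 0, -0.4, 0, 0, 0]
    - [0, 0, 0, 0, 0, 0]
    - [0, 0, 0, 0, 0, 0]
    - [0, 0, 0, 0, 0, 0]
    - [0, 0, 0, 0, 0, 0]
    - [0, 0, 0, 0, 0, 0]
    - [0, 0, 0, 0, 0, 0]
    - [0, 0, 0, 0, 0, 0]
  squeeze: 5

```text
time_s: 26.12
position: [0.4899, -0.3132, 0.1227]
ee_rot: [[0.292, 0.957, 0.0], [0.957, -0.292, -0.0], [-0.0, 0.0, -1.0]]
force: [0.4, -0.0, 1.7]
grip_width: 0.296
gripper_force: 5.0
```

Call:
arm_command:
  moves:
    - [0, 0, 0, 0, 0, 0]
    - [0, 0, 0, 0, 0, 0]
    - [0, 0, 0, 0, 0, 0]
    - [0, 0, 0, 0, 0, 0]
    - [0, 0, 0, 0, 0, 0]
    - [0, 0, 0, 0, 0, 0]
    - [0, 0, 0, 0, 0, 0]
    - [0, 0, 0, 0, 0, 0]
  claw: -0.2

```text
time_s: 26.78
position: [0.4898, -0.3132, 0.1227]
ee_rot: [[0.292, 0.957, 0.0], [0.957, -0.292, -0.0], [-0.0, 0.0, -1.0]]
force: [-0.5, -0.4, -1.0]
grip_width: 0.596
gripper_force: 0.0
```

Call:
arm_command:
  moves:
    - [0, 0, 0, 0, 0, 0]
    - [0, 0, 0, 0, 0, 0]
    - [0, 0, 0, 0, 0, 0]
    - [0, 0, 0, 0, 0, 0]
    - [0, 0, 0, 0, 0, 0]
    - [0, 0, 0, 0, 0, 0]
    - [0, 0, 0, 0, 0, 0]
    - [0, 0, 0, 0, 0, 0]
  claw: -1

```text
time_s: 27.45
position: [0.4898, -0.3132, 0.1228]
ee_rot: [[0.292, 0.956, 0.0], [0.956, -0.292, -0.0], [-0.0, 0.0, -1.0]]
force: [-0.1, 0.4, -0.6]
grip_width: 0.999
gripper_force: 0.0
```

Call:
arm_command:
  moves:
    - [0, 0, -5, 0, 0, 0]
    - [0, 0, -15, 0, 0, 0]
    - [0, 0, -22, 0, 0, 0]
    - [0, 0, -25, 0, 0, 0]
    - [0, 0, -25, 0, 0, 0]
    - [0, 0, -25, 0, 0, 0]
    - [0, 0, -15, 0, 0, 0]
    - [0, 0, 0, 0, 0, 0]

```text
time_s: 28.12
position: [0.4918, -0.3139, 0.2586]
ee_rot: [[0.292, 0.956, 0.006], [0.956, -0.292, -0.003], [-0.001, 0.007, -1.0]]
force: [1.0, -0.1, 0.1]
grip_width: 1.0
gripper_force: 0.0
```

```bash
python3 - <<'E'
from h import *
st=robot.get_state();p=optics.get_image('wrist');q=optics.get_image('scene')
w=cloud(p,st);s=(abs(w[...,0]-.49)<.07)&(abs(w[...,1]+.313)<.07)
d=w[s&(w[...,2]>.14)&(w[...,2]<.18)];print(len(d),d.mean(0),d[:,2].std(),cv2.minAreaRect((d[:,:2]*1000).astype(np.float32)))
a=cv2.resize(q['frame'][200:320,290:450,::-1],(400,300));b=cv2.resize(q['frame'][250:370,150:310,::-1],(400,300))
cv2.imwrite('pics/f.png',np.hstack([a,b]))
for t in['teapot_center','jar_center','tong_center','saucer_center','bush_center']:
    for s in spot_point(q,t)[:1]: print(t,np.array(s['centre'])[::-1]*[640,480],s['confidence'])
E
```

```text
1631 [ 0.4909 -0.3101  0.1598] 0.005142237588107906 ((490.0649108886719, -312.53533935546875), (25.652084350585938, 25.90257453918457), 72.70167541503906)
teapot_center [359.616 269.712] 0.74
jar_center [410.688 185.52 ] 0.77
tong_center [319.808 219.312] 0.9
saucer_center [361.6   271.008] 0.8
bush_center [364.288 265.92 ] 0.61
```

View pics/f.png

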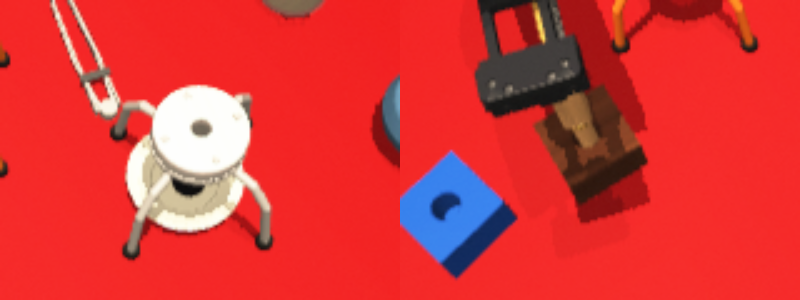

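The bush lies in the saucer at crop (185,185) and the rod stands upright in the dark block at crop (575,120). Nothing else has moved, so I'm handing in.

```bash
python3 -c "
from bench import robot
print(robot.finish_job())"
```

```text
the job is handed in; nothing more can be done
None
```

I pressed the bush out into the saucer, stood the rod back in its block and handed the job in at about 28 s; the highest press force I read was about 10 N, and the hand-in returned no verdict.

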